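# Open the glue-curing box with its release bar and a pry blade

### The arm

A 6-joint arm with a two-finger parallel gripper is mounted at the origin on the work surface. World frame = base frame: x ahead of the robot, y to its left, z up, the work surface at z = 0. Lengths are in m, angles in degrees, forces in N, time in s.
With the tool pointing down it reaches from about 0.3 to 0.75 m from the base axis. Payload 8.5 kg.
Tool frame: the origin (TCP) lies midway between the tips of the shut fingers; the grasp point (between the pads) lies ctrl.hold_point_z behind it (ctrl.hold_point_z is the distance from the TCP to the grasp point, in m); z points along the fingers, y is the line along which they close (so a half turn about z gives the same grasp; the last joint's range is limited). The gripper opens to 88 mm and grips with 3 to 60 N. Pads are 18 mm wide; open, the fingers measure 123 mm over their backs; the gripper's body (75 mm by 187 mm) begins 45 mm behind the grasp point.
Start: joints at [51.492, 21.807, 74.336, -0, 83.858, -12.336], TCP at [0.243, 0.494, 0.239] pointing down, gripper open.
Joint ranges: [-178.18, 178.18], [-50.72, 133.34], [12.68, 142.11], [-81.47, 261.47], [9.98, 163.14], [-165.26, 165.26]. Speed limits (degrees/s): [136.94, 136.94, 180, 180, 180, 180].

### API

Orientations are given as a 3x3 rotation matrix whose columns are the frame's x, y, z axes.
In Python, from plant import readout, vision, ctrl gives the robot as it stands.
- The arm moves only by the tool apply_moves, never from a script. Its argument "motion" is a list of rows, each a list of 6 numbers: the shift along the tool's x, y, z in m, then the turn, a rotation vector about the tool's x, y, z in degrees. In form: [[dx, dy, dz, ax, ay, az], ...]. A call has 1 to 12 rows; each row shifts and turns the commanded pose from where the row before left it, along the tool's axes as they then stand; what a row does not reach is not made up. A row lasts 1/8 s, in which the tool goes at most 62.5 mm and 10.7 degrees, less where a joint would pass 70% of its speed; a pose out of reach is approached as far as the arm can. A call is refused whole if a number of a shift passes 0.0625 or a number of a turn 10.7, either way. A call with a gripper value outside its range is refused whole. "grip" is the opening, from 0 (shut) to 1 (fully open), set as the call begins (left out, the last holds). The fingers move at their own pace and stop on an object; "squeeze" is the grip in N (left out, the last holds). Time passes only in rows, so rows that do not move let the fingers close. It gives the time, the measured TCP pose, the force, the opening and the grip force at its end, in the units of the state.
- readout.state(): the state, without advancing time (a new reading comes with each control period).
- vision.get_image(name): name is "side" or "top" or "wrist"; returns a dict with "img" (480x640x3 uint8, blue, green, red), "fx", "fy", "cx", "cy" (pixels), "dist" ([k1, k2, p1, p2, k3] as OpenCV has them; the pictures are not rectified), "view" (4x4, takes a point from world to camera coordinates); the wrist camera has in their place "tool_from_camera" (4x4, takes a point from camera to tool coordinates, whose origin is the TCP and whose axes are the flange's). Camera axes: x right, y down, z forward; pixel columns grow to the right and rows downward; lengths in m; the calibration is good to about 2 mm. A picture is of the moment at which its call begins: read the wrist's pose just before it. There is no depth.
- ctrl.hand_in(): hands the job in; it is judged then, once.
The state is a dict: "clock": time; "joint_positions": joint angles; "joint_vel": joint speeds; "joint_torque": joint torques, N m; "tcp_pos": TCP position; "tool_rot": TCP orientation; "contact_force": force on the tool from outside, world axes, zero at the start; "moment": the same for the moment, N m; "gripper_width": opening from 0.0 (shut) to 1.0 (fully open); "gripper_force": force on a finger pad.
Only numpy, scipy, OpenCV 4.12 (cv2) and the standard library are available. Lean on these libraries where they do the work, as an engineer would, in place of code of your own. Each camera call takes 0.05 s, during which the arm holds its last target. There are 200 camera calls.

### The job

Open the yellow glue-curing box on the watch bench: press its long red release bar down near the middle, so that both ends go down evenly and both catches let the clear cover spring ajar, and let the bar come back up. Then take the pry blade from the green mat, slide it under the cover's blue front lip, lever the cover up until it stands at least 45 degrees open by itself, and lay the blade down flat on the green mat again. Keep the robot itself off the cover, do not press the bar crooked, and leave the other things on the bench where they are.

Things in the scene. Friction and masses are not known exactly. Their poses are not given: they have to be found in the camera images.
- curing_box: Fixed open-topped yellow box, 160 x 220 mm, rim 60 mm high, walls 8 mm, a tray of watches inside, a grey power unit behind. Origin: centre of its underside, on the bench. +x points from its front (bar side, towards the robot) to its back (hinge side), +y to the left along the bar, +z up. Offsets given for bar and cover are in this frame.
- bar_middle (a point): Middle of the top of the red release bar, where to press (white mark): a strip 190 long (y), 30 wide (x), 10 mm thick, in front of the box. At rest this point is at x = -137, z = 42 mm. Steel catches stand at its ends (y = +-85 mm, x about -115 to -97, up to 74 mm high); between them the way to bar and lip is free.
- bar (a joint): Press of the bar, rad: 0 at rest, 0.24 fully down (pressed point about 9 mm lower, and 5 mm nearer the robot). Sprung: about 3 N starts it, about 9 to 11 N holds it fully down; it comes back up by itself. The catches let go at about 0.12 (plus whatever one end lags).
- bar_twist (a joint): Crookedness of the bar, rad: 0 when its two ends are level, sprung, stops at +-0.16; at 0.09 one end is about 12 mm lower than the other. Pressing 25 mm off the middle gives about 0.06 to 0.07; pressed at an end, the far catch stays shut. A catch that has not let go keeps the whole cover shut. Once ajar the cover cannot latch again unless pushed shut.
- cover_lip (a point): Middle of the lower front edge of the cover (blue lip, 140 mm wide, overhanging the box's front wall by 12 mm). At opening a it is at x = 80 - 172 cos a, z = 62 + 172 sin a mm. Ajar at 0.13 there is a slot about 19 mm high between the front wall's rim (z = 60 mm) and the cover's underside, over 60 mm deep, free for 60 mm either side of the middle. The point turns with the cover.
- cover: The hinged cover: clear pane in a white frame with blue front lip, 172 mm hinge to lip, 206 wide, 8 thick, steel tabs at its front corners. Origin: middle of the hinge line (box y-direction, x = 80, z = 62 mm); -x points to the lip. Opening angle a = tilt of its z: 0 shut, stop 1.2 rad. Unlatched, spring pins lift it to about 0.13; the stiff hinge holds it at any angle; 2 to 3 N up at the lip moves it.
- pry_blade: Loose pry blade, about 90 g, 200 mm long: black handle 90 x 22 x 28 mm (long, wide, high) with an orange collar, and a straight flat steel blade 110 x 26 x 3 mm ahead of it. Lies flat on the mat. Origin: centre of the handle's underside; +x along the tool to the tip, +z up. The blade's mid-plane is 14 mm above the underside.
- pry_grip (a point): Good grip point on the handle, 125 mm behind the blade's tip, 21 mm above the tool's underside (7 mm above the blade's mid-plane); grip across the handle's 22 mm width.
- pry_tip (a point): Middle of the blade's tip.
- mat: Fixed bright green mat, 250 x 130 x 3 mm (x, y, z), left or right of the box. Origin: centre of its underside, top 3 mm higher. A red tray of watches lies on the other side.
- tape_roll: Bystander: black tape roll, 90 mm across, 48 mm high; origin centre of underside.
- glue_bottle: Bystander: amber bottle, 40 mm across, 100 mm high; origin centre of underside.
- screwdriver: Bystander: blue-handled screwdriver, 170 mm long, lying near the box's right side.
- carton: Bystander: small cardboard carton, 90 x 55 x 45 mm; origin centre of underside.
Things that resemble listed ones, but are neither listed nor needed, are in the scene too. Of the things that look like the pry_blade, take the one that is farthest to the robot's right at the start.

How it is judged:
By the outcome, as a careful person would: the job done as asked, in the order asked, and still so for the second after the job is handed in, with the robot touching nothing.
It also fails if it takes over 72 s, if anything falls off the work surface, if the arm or the gripper's body presses on something with over 40 N, if the wrist force passes 120 N, or if a joint passes its speed limit or range.

## Working session

There is one attempt and no reset: what is moved stays moved. The work goes in short steps, Python scripts to look and compute and a tool call to move; the robot and the scene stay as the last step left them, time stands still between calls to the robot, and variables do not carry over. Pictures are saved under pics/ and viewed, at most 12 in all, crops included, and the job is handed in when it is done.

Besides the shell and the picture viewer there is one more tool, called after "Emit:" in YAML: its name, and indented under it one key for each argument. apply_moves: Moves the arm, as the interface text tells. Its arguments: {"type":"object","properties":{"motion":{"type":"array"},"grip":{"type":"number"},"squeeze":{"type":"number"}},"required":["motion"]}

```bash
ls; mkdir -p pics
python3 - <<'E'
from plant import readout, vision, ctrl
import cv2,pickle
s=readout.state();print(s['clock'],s['tcp_pos'],s['tool_rot'],s['gripper_width'],ctrl.hold_point_z)
d={n:vision.get_image(n) for n in('top','side')}
pickle.dump(d,open('v0.pkl','wb'))
for n in d: cv2.imwrite(f'pics/{n}0.png',d[n]['img']); print(n,d[n]['fx'],d[n]['view'])
E
```

```text
pics
0.0 [0.24240581 0.49339542 0.23812564] [[-8.97458799e-01  4.41097301e-01 -9.35572486e-04]
 [ 4.41098174e-01  8.97458096e-01 -1.16867512e-03]
 [ 3.24137659e-04 -1.46151709e-03 -9.99998879e-01]] 0.99829510912879 0.0187
top 592.910439657387 [[ 0.0910771  -0.99583599  0.00395512  0.04759343]
 [-0.97357875 -0.08987524 -0.20992107  0.52740881]
 [ 0.20940242  0.01526838 -0.97771034  1.54041599]
 [ 0.          0.          0.          1.        ]]
side 467.6915877737965 [[ 0.82520637 -0.56463672 -0.01482638 -0.39734503]
 [-0.43719255 -0.62188889 -0.64970522  0.32083456]
 [ 0.35762706  0.54262287 -0.76004164  1.09115847]
 [ 0.          0.          0.          1.        ]]
```

View pics/top0.png

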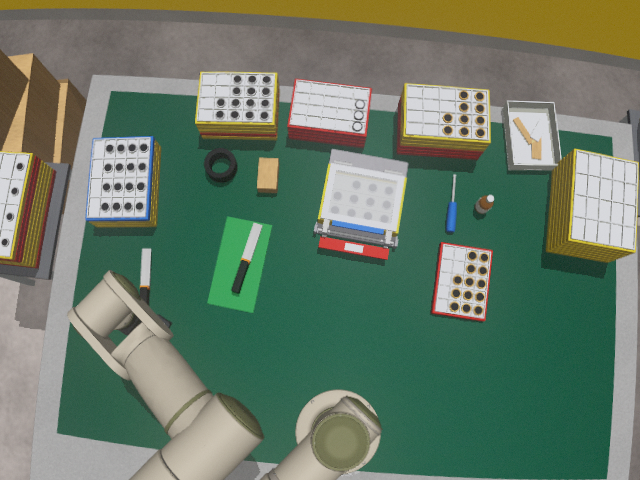

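View pics/side0.png

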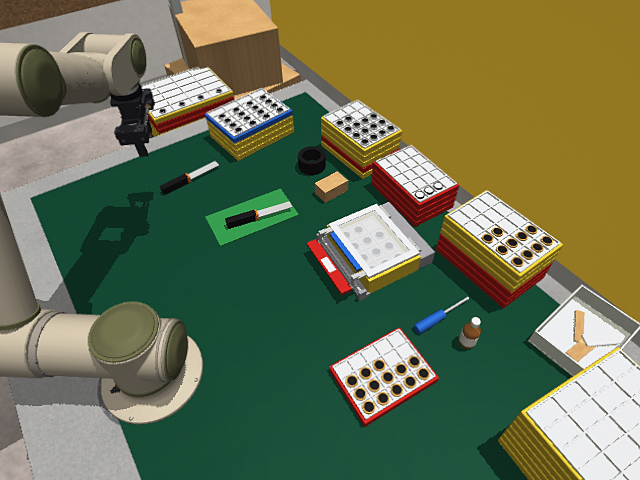

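The top view shows two blade candidates: one on the mat (tip about 257,226, handle about 240,277) and a lookalike off the mat at (145,275), further to the robot's left. The one on the mat is farthest right, so I take it. The red bar is at (353,248) with a white mark.

```bash
cat > h.py <<'E'
import numpy as np,cv2
def cam(d,s=None):
    K=np.array([[d['fx'],0,d['cx']],[0,d['fy'],d['cy']],[0,0,1.]]);D=np.array(d['dist'],float)
    if 'view' in d: T=np.linalg.inv(np.array(d['view']))
    else:
        W=np.eye(4);W[:3,:3]=s['tool_rot'];W[:3,3]=s['tcp_pos'];T=W@np.array(d['tool_from_camera'])
    return K,D,T
def toplane(d,px,z,s=None):
    K,D,T=cam(d,s);u=cv2.undistortPoints(np.array(px,float).reshape(-1,1,2),K,D)[:,0]
    r=np.c_[u,np.ones(len(u))]@T[:3,:3].T;o=T[:3,3]
    return o+r*((z-o[2])/r[:,2])[:,None]
def proj(d,P,s=None):
    K,D,T=cam(d,s);V=np.linalg.inv(T)
    return cv2.projectPoints(np.array(P,float).reshape(-1,1,3),cv2.Rodrigues(V[:3,:3])[0],V[:3,3],K,D)[0][:,0]
def mask(img,lo,hi,roi=None):
    m=cv2.inRange(cv2.cvtColor(img,cv2.COLOR_BGR2HSV),np.array(lo),np.array(hi))
    if roi:
        z=np.zeros_like(m);a,b,c,e=roi;z[b:e,a:c]=m[b:e,a:c];m=z
    return m
def axis(P): # centre, yaw deg, extents of xy points via PCA
    c=P[:,:2].mean(0);w,v=np.linalg.eigh(np.cov((P[:,:2]-c).T));a=v[:,1]
    q=(P[:,:2]-c)@v[:,::-1];return c,np.degrees(np.arctan2(a[1],a[0])),np.percentile(q,[1,99],axis=0)
def pts(m): y,x=np.nonzero(m);return np.c_[x,y].astype(float)
E
python3 - <<'E'
import pickle;from h import *
np.set_printoptions(precision=4,suppress=True)
v=pickle.load(open('v0.pkl','rb'));d=v['top'];im=d['img']
roi=(205,215,275,315)
bar=mask(im,(0,150,100),(8,255,255),(312,230,395,265))
w=mask(im,(0,0,180),(180,50,255),(335,240,370,256))
lip=mask(im,(100,150,100),(120,255,255),(320,210,395,240))
mat=mask(im,(55,150,110),(68,255,255),(200,210,280,320))
hd=mask(im,(0,0,0),(180,255,60),(228,255,255,298))
bl=mask(im,(0,0,120),(180,60,255),(235,218,268,262))
for n,m,z in(('bar',bar,.042),('white',w,.042),('lip',lip,.068),('mat',mat,.003),('handle',hd,.025),('blade',bl,.0185)):
    P=toplane(d,pts(m),z);print(n,len(P),*axis(P))
hull=cv2.convexHull(pts(mat).astype(np.float32));r=cv2.minAreaRect(toplane(d,hull[:,0],.003)[:,:2].astype(np.float32));print(r)
P=bar|w; P=cv2.morphologyEx(P,cv2.MORPH_CLOSE,np.ones((5,5)));h=cv2.convexHull(pts(P).astype(np.float32));print(cv2.minAreaRect(toplane(d,h[:,0],.042)[:,:2].astype(np.float32)))
cv2.imwrite('pics/crop0.png',cv2.resize(im[200:330,200:410],None,fx=3.6,fy=3.6,interpolation=cv2.INTER_CUBIC))
E
```

```text
bar 612 [0.4932 0.0008] 84.78630594381144 [[-0.0927 -0.0155]
 [ 0.0935  0.0148]]
white 133 [0.4943 0.001 ] 84.18877367051027 [[-0.0243 -0.0097]
 [ 0.0245  0.0097]]
lip 212 [ 0.5453 -0.003 ] 84.7651158675147 [[-0.0677 -0.0055]
 [ 0.0663  0.0056]]
mat 311 [0.4397 0.3124] 175.91089890484963 [[-0.1108 -0.0593]
 [ 0.1302  0.0691]]
handle 185 [0.3879 0.3001] 167.89124394225223 [[-0.0448 -0.0105]
 [ 0.0417  0.0105]]
blade 374 [0.4903 0.2801] 168.20796442317226 [[-0.0513 -0.0137]
 [ 0.0502  0.0136]]
((0.42895248532295227, 0.30845412611961365), (0.1275453120470047, 0.24518251419067383), 83.82278442382812)
((0.4936963617801666, 0.00129728764295578), (0.18919803202152252, 0.030864182859659195), 84.75171661376953)
```

View pics/crop0.png

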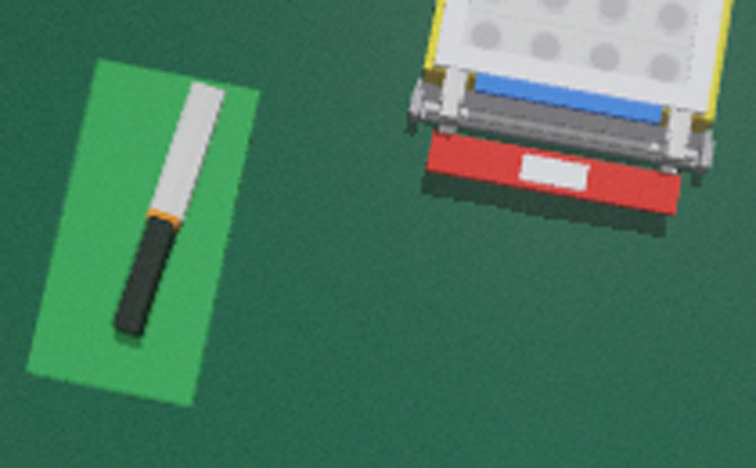

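The crop confirms it: one blade on the mat, with orange collar and black handle, tip near crop (208,88). The bar with its white mark is at crop (553,172). Bar middle is about (0.494, 0.001) m, box yaw −5.25°, and the sizes match the ones given. First move: above the bar, with the fingers shut.

Emit:
apply_moves:
  motion:
    - [-0.044, -0.033, 0.01, 0, 0, 0]
    - [-0.044, -0.033, 0.01, 0, 0, 0]
    - [-0.044, -0.033, 0.01, 0, 0, 0]
    - [-0.044, -0.033, 0.01, 0, 0, 0]
    - [-0.044, -0.033, 0.01, 0, 0, 0]
    - [-0.044, -0.033, 0.01, 0, 0, 0]
    - [-0.044, -0.033, 0.01, 0, 0, 0]
    - [-0.044, -0.033, 0.01, 0, 0, 0]
    - [-0.044, -0.033, 0.01, 0, 0, 0]
    - [-0.044, -0.033, 0.01, 0, 0, 0]
    - [0, 0, 0, 0, 0, -10.5]
    - [0, 0, 0, 0, 0, -10.5]
  grip: 0

```text
clock: 1.6
tcp_pos: [0.4919, 0.0026, 0.1382]
tool_rot: [[-0.996, 0.086, -0.001], [0.086, 0.996, 0.0], [0.001, 0.0, -1.0]]
contact_force: [-0.6, -0.8, -0.3]
gripper_width: 0.005
gripper_force: 0.0
```

```bash
cat > look.py <<'E'
import sys,pickle;from plant import readout,vision
from h import *
np.set_printoptions(precision=4,suppress=True)
s=readout.state();d=vision.get_image('wrist');pickle.dump((s,d),open(sys.argv[1]+'.pkl','wb'));cv2.imwrite(f'pics/{sys.argv[1]}.png',d['img'])
print(s['clock'],s['tcp_pos'],s['tool_rot'],s['gripper_width'],s['contact_force'])
E
python3 look.py w1
```

```text
1.6 [0.4919 0.0026 0.1382] [[-0.9963  0.0856 -0.0012]
 [ 0.0856  0.9963  0.0003]
 [ 0.0012  0.0002 -1.    ]] 0.004866034129948481 [-0.6007 -0.8497 -0.2538]
```

View pics/w1.png

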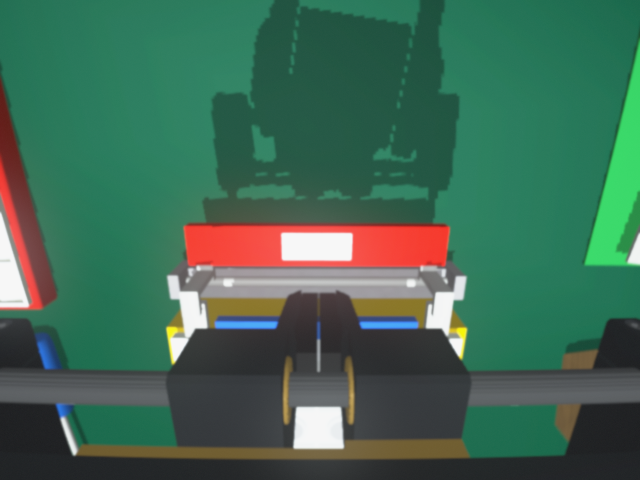

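The wrist view shows the white mark at about (316,247), the bar running from 186 to 449 px, and the fingers straight ahead.

Run:
```python
import pickle;from h import *
np.set_printoptions(precision=4,suppress=True)
s,d=pickle.load(open('w1.pkl','rb'));im=d['img']
w=mask(im,(0,0,200),(180,40,255),(270,228,365,266));r=mask(im,(0,150,100),(8,255,255),(170,215,460,275))
for m in(w,r|w):
    P=toplane(d,pts(m),.042,s);print(axis(P))
    h=cv2.convexHull(P[:,:2].astype(np.float32));print(cv2.minAreaRect(h))
```

```text
(array([0.4927, 0.0011]), np.float64(85.200290598486), array([[-0.0248, -0.0101],
       [ 0.0248,  0.0099]]))
((0.49275463819503784, 0.0011310279369354248), (0.05054245516657829, 0.01992568001151085), 85.10661315917969)
(array([0.4915, 0.0011]), np.float64(85.02726983784754), array([[-0.0932, -0.016 ],
       [ 0.0931,  0.0153]]))
((0.4914317727088928, 0.00111418217420578), (0.1908705234527588, 0.032200973480939865), 85.10753631591797)
```

Emit:
apply_moves:
  motion:
    - [0, -0.0015, 0.04, 0, 0, 0]
    - [0, 0, 0.04, 0, 0, 0]
    - [0, 0, 0.012, 0, 0, 0]
    - [0.001, 0, 0.003, 0, 0, 0]
    - [0.001, 0, 0.003, 0, 0, 0]
    - [0.001, 0, 0.002, 0, 0, 0]
    - [0, 0, 0, 0, 0, 0]

```text
clock: 2.52
tcp_pos: [0.4894, 0.002, 0.0401]
tool_rot: [[-0.996, 0.09, 0.003], [0.09, 0.996, -0.001], [-0.003, -0.0, -1.0]]
contact_force: [-0.7, 1.0, 4.7]
gripper_width: 0.004
gripper_force: 2.2
```

Emit:
apply_moves:
  motion:
    - [0.001, 0, 0.002, 0, 0, 0]
    - [0.001, 0, 0.002, 0, 0, 0]
    - [0.001, 0, 0.002, 0, 0, 0]
    - [0.001, 0, 0.001, 0, 0, 0]
    - [0, 0, 0, 0, 0, 0]

```text
clock: 3.15
tcp_pos: [0.4867, 0.0022, 0.0339]
tool_rot: [[-0.996, 0.091, 0.006], [0.091, 0.996, -0.001], [-0.006, -0.001, -1.0]]
contact_force: [1.1, 0.7, 10.5]
gripper_width: 0.005
gripper_force: 5.1
```

```bash
python3 look.py w2
python3 - <<'E'
from plant import vision;import cv2
d=vision.get_image('side');im=d['img'];cv2.imwrite('pics/s2.png',cv2.resize(im[190:310,280:450],None,fx=4,fy=4,interpolation=cv2.INTER_CUBIC))
E
```

```text
3.15 [0.4867 0.0022 0.0339] [[-0.9959  0.0906  0.0062]
 [ 0.0906  0.9959 -0.0012]
 [-0.0063 -0.0006 -1.    ]] 0.00500925499815792 [ 1.1165  0.725  10.4566]
```

View pics/s2.png

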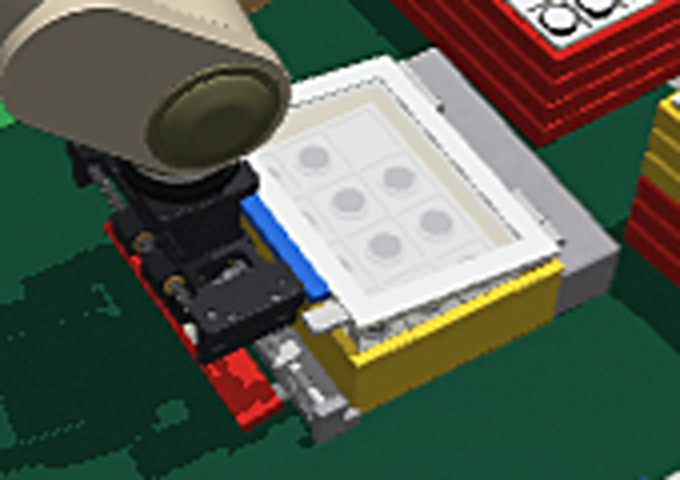

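The crop shows the cover ajar: there's a dark slot under its near corner at crop (350,340), and the lip is raised. The bar is fully down at 10.5 N. Next: lift away, let the bar rise, and go above the blade.

Emit:
apply_moves:
  motion:
    - [0, 0, -0.012, 0, 0, 0]
    - [0.005, 0, -0.05, 0, 0, 0]
    - [0.005, 0, -0.06, 0, 0, 0]
    - [0.014, 0.047, 0, 0, 0, 0]
    - [0.014, 0.047, 0, 0, 0, 0]
    - [0.014, 0.047, 0, 0, 0, 0]
    - [0.014, 0.047, 0, 0, 0, 0]
    - [0.014, 0.047, 0, 0, 0, 0]
    - [0.014, 0.047, 0, 0, 0, 0]
    - [0, 0, 0, 0, 0, 7]
    - [0, 0, 0, 0, 0, 0]
  grip: 0.7
  squeeze: 60

```text
clock: 4.62
tcp_pos: [0.4163, 0.2921, 0.1544]
tool_rot: [[-0.978, 0.209, 0.001], [0.209, 0.978, 0.0], [-0.001, 0.0, -1.0]]
contact_force: [0.6, -0.3, -1.2]
gripper_width: 0.704
gripper_force: 0.0
```

```bash
python3 look.py w3
python3 - <<'E'
from plant import vision;import pickle
pickle.dump(vision.get_image('top'),open('t3.pkl','wb'))
E
```

```text
4.625 [0.4163 0.2921 0.1544] [[-0.9779  0.2091  0.0006]
 [ 0.2091  0.9779  0.0001]
 [-0.0006  0.0002 -1.    ]] 0.7039281172627628 [ 0.5987 -0.3427 -1.2456]
```

View pics/w3.png

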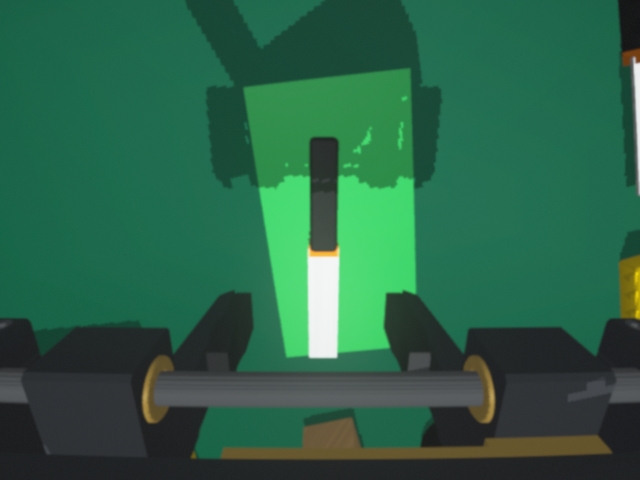

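The wrist view shows the handle (310–338, 138–248), collar (323,252) and blade down to (323,357) between the open fingers.

Run:
```python
import pickle;from h import *
np.set_printoptions(precision=4,suppress=True)
s,d=pickle.load(open('w3.pkl','rb'));im=d['img']
b=mask(im,(0,0,200),(180,60,255),(295,250,350,365));h=mask(im,(0,0,0),(180,255,75),(305,134,343,250))
for n,m,z in(('blade',b,.0185),('handle',h,.031)):
    print(n,axis(toplane(d,pts(m),z,s)))
print(toplane(d,[[323,357],[323,256]],.0185,s),toplane(d,[[323,248],[323,139]],.031,s))
R=np.array(s['tool_rot']);print(R.T@(toplane(d,[[323,357]],.0185,s)[0]-s['tcp_pos']))
t=pickle.load(open('t3.pkl','rb'))
for n,lo,hi,roi in(('bar',(0,150,100),(8,255,255),(312,230,395,265)),('lip',(100,150,100),(120,255,255),(320,205,395,240))):
    P=toplane(t,pts(mask(t['img'],lo,hi,roi)),.042 if n=='bar' else .09);print(n,axis(P))
```

```text
blade (array([0.4878, 0.2808]), np.float64(167.99599140994553), array([[-0.0524, -0.013 ],
       [ 0.0476,  0.013 ]]))
handle (array([0.3747, 0.305 ]), np.float64(168.5165880910104), array([[-0.0412, -0.01  ],
       [ 0.0299,  0.01  ]]))
[[0.5403 0.2701 0.0185]
 [0.4404 0.2909 0.0185]] [[0.429  0.2932 0.031 ]
 [0.3459 0.3105 0.031 ]]
[-0.1258  0.0044  0.136 ]
bar (array([0.4935, 0.0011]), np.float64(84.73742882043709), array([[-0.093 , -0.0154],
       [ 0.0931,  0.0149]]))
lip (array([ 0.5474, -0.0032]), np.float64(84.75041831329817), array([[-0.0675, -0.0055],
       [ 0.0663,  0.0057]]))
```

Emit:
apply_moves:
  motion:
    - [-0.001, 0.004, 0.05, 0, 0, 0]
    - [0, 0, 0.05, 0, 0, 0]
    - [0, 0, 0.03, 0, 0, 0]
    - [0, 0, 0.012, 0, 0, 0]
    - [0, 0, 0.006, 0, 0, 0]
    - [0, 0, 0, 0, 0, 0]

```text
clock: 5.48
tcp_pos: [0.4189, 0.2956, 0.0064]
tool_rot: [[-0.978, 0.211, 0.001], [0.211, 0.978, 0.0], [-0.001, 0.001, -1.0]]
contact_force: [-0.0, 0.4, -0.4]
gripper_width: 0.698
gripper_force: 0.0
```

Emit:
apply_moves:
  motion:
    - [0, 0, 0, 0, 0, 0]
    - [0, 0, 0, 0, 0, 0]
    - [0, 0, 0, 0, 0, 0]
    - [0, 0, 0, 0, 0, 0]
    - [0, 0, 0, 0, 0, 0]
  grip: 0
  squeeze: 60

```text
clock: 6.1
tcp_pos: [0.4184, 0.2956, 0.0058]
tool_rot: [[-0.978, 0.211, 0.0], [0.211, 0.978, 0.0], [-0.0, 0.0, -1.0]]
contact_force: [0.7, -0.2, 2.1]
gripper_width: 0.242
gripper_force: 60.0
```

Gripped at 21 mm with 60 N. Lift it and carry it in front of the slot.

Emit:
apply_moves:
  motion:
    - [0, 0, -0.024, 0, 0, 0]
    - [0, 0, -0.06, 0, 0, 0]
    - [0, 0, -0.06, 0, 0, 0]
    - [-0.003, -0.048, 0, 0, 0, 0]
    - [-0.003, -0.048, 0, 0, 0, 0]
    - [-0.003, -0.048, 0, 0, 0, 0]
    - [-0.003, -0.048, 0, 0, 0, 0]
    - [-0.003, -0.048, 0, 0, 0, 0]
    - [-0.003, -0.047, 0, 0, 0, 0]
    - [0, 0, 0, 0, 0, -7]
    - [0, 0, 0, 0, 0, 0]

```text
clock: 7.48
tcp_pos: [0.3754, 0.0109, 0.1497]
tool_rot: [[-0.996, 0.092, -0.0], [0.092, 0.996, 0.0], [0.0, 0.0, -1.0]]
contact_force: [-0.8, -0.2, -0.4]
gripper_width: 0.248
gripper_force: 60.0
```

```bash
python3 look.py w4
```

```text
7.475 [0.3754 0.0109 0.1497] [[-0.9957  0.0923 -0.0002]
 [ 0.0923  0.9957  0.0001]
 [ 0.0002  0.0001 -1.    ]] 0.24752840737922363 [-0.7581 -0.1967 -0.4168]
```

View pics/w4.png

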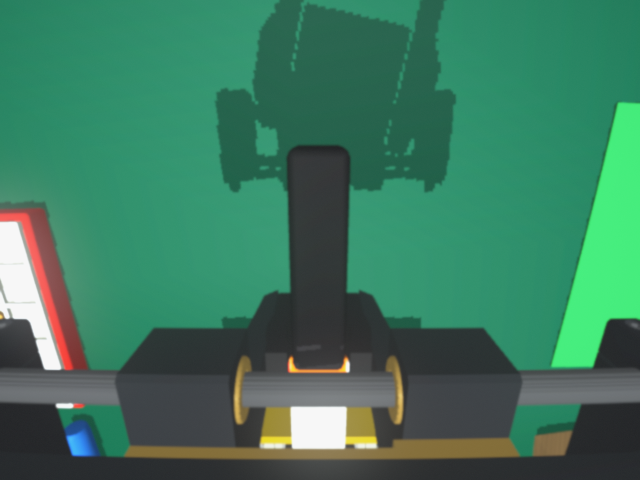

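The handle lies straight in the fingers, rear end at (319,150). I go down to slot height and check from the side.

Emit:
apply_moves:
  motion:
    - [0, 0, 0.045, 0, 0, 0]
    - [0, 0, 0.045, 0, 0, 0]
    - [0, 0, 0, 0, 0, 0]

```text
clock: 7.9
tcp_pos: [0.3742, 0.0121, 0.0582]
tool_rot: [[-0.996, 0.091, -0.006], [0.091, 0.996, 0.002], [0.006, 0.001, -1.0]]
contact_force: [0.6, -0.1, -0.5]
gripper_width: 0.244
gripper_force: 60.0
```

Run:
```python
from plant import vision,readout;from h import *;import pickle
np.set_printoptions(precision=4,suppress=True)
s=readout.state();print(s['tcp_pos'])
d=vision.get_image('side');pickle.dump((s,d),open('s5.pkl','wb'));im=d['img'].copy()
R=np.array(s['tool_rot']);t=np.array(s['tcp_pos'])
# predicted tip / collar; box points
tip=t+R@[-.1245,0,-.0112];col=t+R@[-.0145,0,-.0112]
X=np.array([.996,-.0889,0]);Y=np.array([.0889,.996,0]);O=np.array([.6297,-.0111,0])
bp=lambda x,y,z:O+x*X+y*Y+[0,0,z]
P=[tip,col,bp(-80,0,0)*0+bp(-.080,0,.060),bp(-.0905,0,.0843)]
q=proj(d,P);print(q)
x0,y0,f=260,180,5
c=cv2.resize(im[y0:y0+110,x0:x0+150],None,fx=f,fy=f,interpolation=cv2.INTER_CUBIC)
for p,col in zip(q,[(0,0,255),(255,0,255),(0,255,0),(255,255,0)]): cv2.circle(c,tuple(int(v) for v in (p-[x0,y0]+.5)*f),5,col,1)
cv2.imwrite('pics/s5.png',c)
```

```text
[0.3742 0.0121 0.0582]
[[329.385  257.7779]
 [291.5478 274.7425]
 [346.473  252.0769]
 [343.2075 247.8425]]
```

View pics/s5.png

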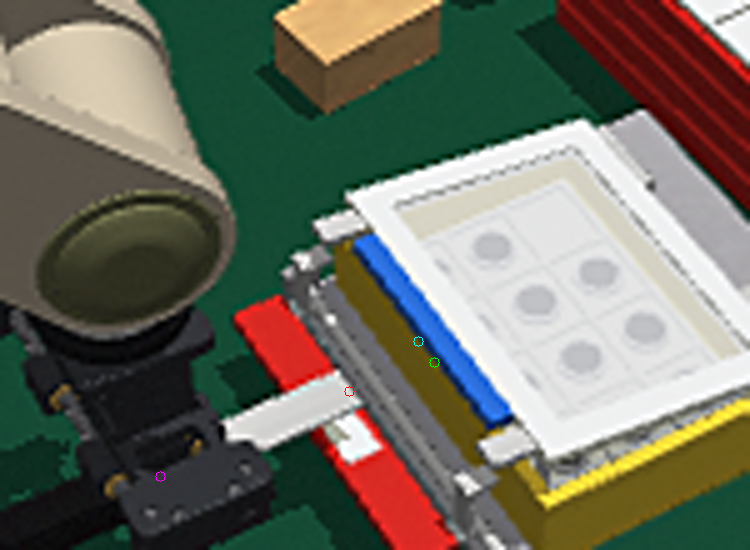

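The predicted tip (red ring) falls on the real tip at crop (350,388), level and pointing at the slot under the blue lip. Insert 70 mm.

Emit:
apply_moves:
  motion:
    - [-0.015, 0, -0.001, 0, 0, 0]
    - [-0.015, 0, 0, 0, 0, 0]
    - [-0.015, 0, 0, 0, 0, 0]
    - [-0.015, 0, 0, 0, 0, 0]
    - [-0.01, 0, 0, 0, 0, 0]
    - [0, 0, 0, 0, 0, 0]

```text
clock: 8.7
tcp_pos: [0.4459, 0.0049, 0.0617]
tool_rot: [[-0.996, 0.09, 0.002], [0.09, 0.996, -0.0], [-0.002, -0.0, -1.0]]
contact_force: [-0.2, 1.0, -0.3]
gripper_width: 0.244
gripper_force: 60.0
```

Emit:
apply_moves:
  motion:
    - [0, 0, -0.006, 0, 0, 0]
    - [-0.001, 0, -0.007, 0, 0, 0]
    - [-0.002, 0, -0.008, 0, 0, 0]
    - [-0.002, 0, -0.008, 0, 0, 0]
    - [-0.002, 0, -0.007, 0, 0, 0]
    - [-0.003, 0, -0.006, 0, 0, 0]
    - [0, 0, 0, 0, 0, 0]

```text
clock: 9.57
tcp_pos: [0.4559, 0.0038, 0.1032]
tool_rot: [[-0.996, 0.09, 0.002], [0.09, 0.996, -0.0], [-0.002, -0.0, -1.0]]
contact_force: [0.3, 0.5, -0.7]
gripper_width: 0.246
gripper_force: 60.0
```

```bash
cat > sd.py <<'E'
import sys
from plant import vision,readout;from h import *
np.set_printoptions(precision=4,suppress=True)
s=readout.state();print(s['tcp_pos'],s['contact_force'],s['moment'])
d=vision.get_image('side');im=d['img']
X=np.array([.996,-.0889,0]);Y=np.array([.0889,.996,0]);O=np.array([.6297,-.0111,0])
# cover angle: hypothesised lip points vs blue mask
m=mask(im,(100,150,100),(120,255,255),(300,100,420,300));n,l,st,c=cv2.connectedComponentsWithStats(m);i=1+np.argmax(st[1:,4]);p=pts(l==i);print('blue',c[i],st[i,4])
for a in np.arange(.1,1.21,.1):
    q=proj(d,[O+(.08-.172*np.cos(a)+.004*np.sin(a))*X+[0,0,.062+.172*np.sin(a)+.004*np.cos(a)]])[0];print(round(a,2),q,end=' ')
x0,y0,f=250,150,4
cv2.imwrite(sys.argv[1],cv2.resize(im[y0:y0+150,x0:x0+190],None,fx=f,fy=f,interpolation=cv2.INTER_CUBIC))
E
python3 sd.py pics/s6.png
```

```text
[0.4559 0.0038 0.1032] [ 0.3234  0.4716 -0.6799] [0.0605 0.04   0.0544]
blue [350.2723 233.3191] 235
0.1 [343.1211 248.1559] 0.2 [344.2085 243.5801] 0.3 [345.8778 238.758 ] 0.4 [348.1251 233.7419] 0.5 [350.9372 228.5897] 0.6 [354.2916 223.3639] 0.7 [358.156 218.131] 0.8 [362.4888 212.9599] 0.9 [367.2391 207.9207] 1.0 [372.3478 203.0827] 1.1 [377.7484 198.5133] 1.2 [383.3688 194.2758]
```

The blue lip has moved from about 343,248 to (350,233), so the cover follows the blade at about 0.4 rad. Continue along the arc.

Emit:
apply_moves:
  motion:
    - [-0.003, 0, -0.006, 0, 0, 0]
    - [-0.003, 0, -0.006, 0, 0, 0]
    - [-0.004, 0, -0.006, 0, 0, 0]
    - [-0.004, 0, -0.006, 0, 0, 0]
    - [-0.004, 0, -0.006, 0, 0, 0]
    - [-0.004, 0, -0.006, 0, 0, 0]
    - [-0.005, 0, -0.005, 0, 0, 0]
    - [-0.005, 0, -0.005, 0, 0, 0]
    - [-0.005, 0, -0.005, 0, 0, 0]
    - [-0.005, 0, -0.005, 0, 0, 0]
    - [-0.006, 0, -0.004, 0, 0, 0]
    - [-0.006, 0, -0.004, 0, 0, 0]

```text
clock: 11.12
tcp_pos: [0.5094, -0.0009, 0.167]
tool_rot: [[-0.996, 0.09, 0.0], [0.09, 0.996, -0.0], [-0.0, -0.0, -1.0]]
contact_force: [-0.7, 1.0, -0.3]
gripper_width: 0.242
gripper_force: 60.0
```

```bash
python3 sd.py pics/s7.png
```

```text
[ 0.5094 -0.0009  0.167 ] [-0.6839  0.9995 -0.2818] [0.0466 0.4267 0.0169]
blue [372.2432 202.973 ] 148
0.1 [343.1211 248.1559] 0.2 [344.2085 243.5801] 0.3 [345.8778 238.758 ] 0.4 [348.1251 233.7419] 0.5 [350.9372 228.5897] 0.6 [354.2916 223.3639] 0.7 [358.156 218.131] 0.8 [362.4888 212.9599] 0.9 [367.2391 207.9207] 1.0 [372.3478 203.0827] 1.1 [377.7484 198.5133] 1.2 [383.3688 194.2758]
```

View pics/s7.png

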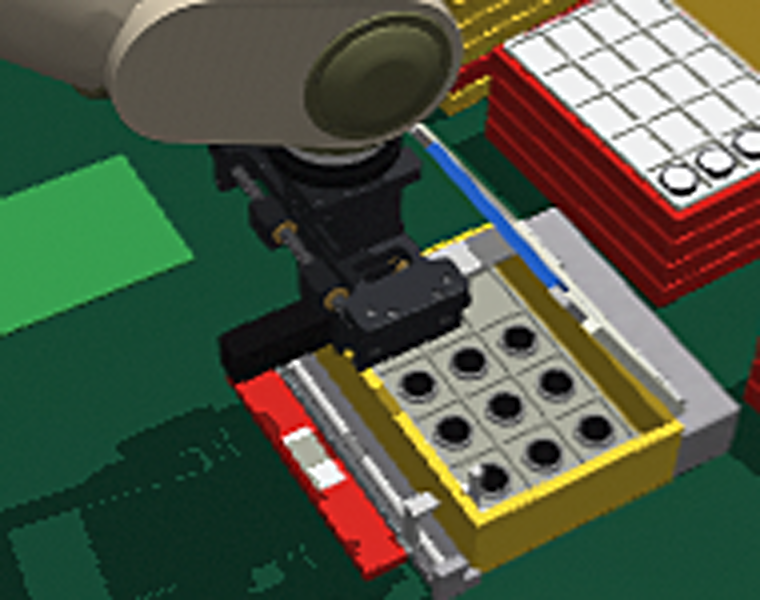

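The cover is lifted to about 1.0 rad (57°); the lip runs from crop (425,140) to (560,285), clear of the gripper. Withdraw and return to the mat.

Emit:
apply_moves:
  motion:
    - [0.012, 0, 0.003, 0, 0, 0]
    - [0.05, 0, 0, 0, 0, 0]
    - [0.052, 0, 0, 0, 0, 0]
    - [0.001, 0.048, 0, 0, 0, 0]
    - [0.001, 0.048, 0, 0, 0, 0]
    - [0.001, 0.048, 0, 0, 0, 0]
    - [0, 0.048, 0, 0, 0, 0]
    - [0, 0.048, 0, 0, 0, 0]
    - [0, 0.0475, 0, 0, 0, 0]
    - [0, 0, 0, 0, 0, 7]
    - [0, 0, 0, 0, 0, 0]

```text
clock: 12.55
tcp_pos: [0.4177, 0.296, 0.1635]
tool_rot: [[-0.978, 0.209, -0.0], [0.209, 0.978, -0.0], [0.0, -0.0, -1.0]]
contact_force: [-0.2, 0.5, -0.9]
gripper_width: 0.245
gripper_force: 60.0
```

```bash
python3 look.py w8
python3 - <<'E'
from plant import vision,readout;from h import *
np.set_printoptions(precision=4,suppress=True)
d=vision.get_image('side');im=d['img']
m=mask(im,(100,150,100),(120,255,255),(300,100,420,300));n,l,st,c=cv2.connectedComponentsWithStats(m);i=1+np.argmax(st[1:,4]);print('blue',c[i],st[i,4])
s=readout.state();R=np.array(s['tool_rot']);t=np.array(s['tcp_pos'])
q=proj(d,[t+R@[-.1245,0,-.0112],t+R@[.0755,0,-.0252]]);print(q)
b=mask(im,(0,0,150),(180,50,255),(200,100,340,260));n,l,st,c=cv2.connectedComponentsWithStats(b)
for i in range(1,n):
    if st[i,4]>40: p=pts(l==i);print(st[i],p[np.argmax(p[:,0])])
cv2.imwrite('pics/s8.png',cv2.resize(im[100:270,180:380],None,fx=3.5,fy=3.5,interpolation=cv2.INTER_CUBIC))
E
```

```text
12.55 [0.4177 0.296  0.1635] [[-0.9779  0.2091 -0.0001]
 [ 0.2091  0.9779 -0.0001]
 [ 0.0001 -0.0001 -1.    ]] 0.24481306294096858 [-0.1971  0.5322 -0.8663]
blue [372.4662 202.3311] 148
[[286.1556 164.6454]
 [214.2467 180.3049]]
[200 100  11  15  87] [210. 100.]
[248 100  42  29 365] [289. 108.]
[316 100  24  29 323] [339. 107.]
[200 161  19  13 104] [218. 164.]
[261 161  27  14 170] [287. 165.]
[322 237  17  23  55] [338. 259.]
```

View pics/s8.png

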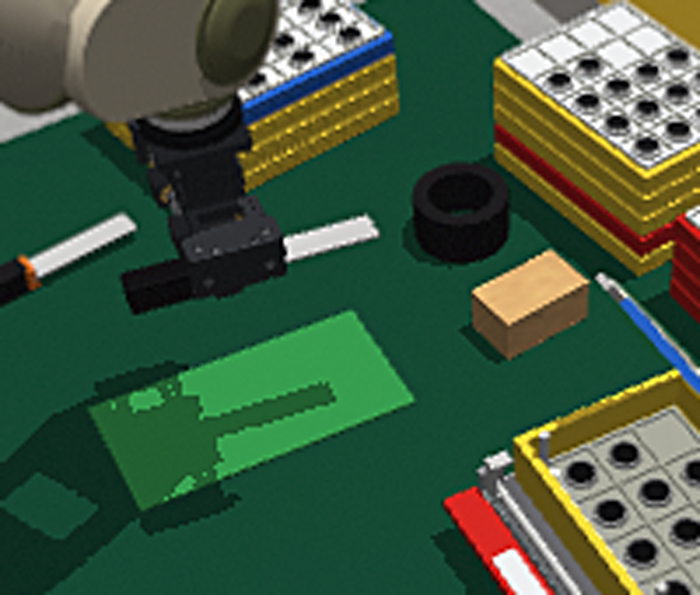

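The blade is level over the mat, with the tip seen at side pixel (287,165) against (286,165) predicted, and the cover still stands. Lower, release and retreat.

Emit:
apply_moves:
  motion:
    - [0, 0, 0.05, 0, 0, 0]
    - [0, 0, 0.05, 0, 0, 0]
    - [0, 0, 0.035, 0, 0, 0]
    - [0, 0, 0.012, 0, 0, 0]
    - [0, 0, 0.006, 0, 0, 0]
    - [0, 0, 0.003, 0, 0, 0]
    - [0, 0, 0.001, 0, 0, 0]
    - [0, 0, 0, 0, 0, 0]

```text
clock: 13.65
tcp_pos: [0.4186, 0.2961, 0.0073]
tool_rot: [[-0.978, 0.211, 0.001], [0.211, 0.978, 0.0], [-0.001, 0.001, -1.0]]
contact_force: [0.3, 0.3, -0.7]
gripper_width: 0.246
gripper_force: 60.0
```

Emit:
apply_moves:
  motion:
    - [0, 0, 0, 0, 0, 0]
    - [0, 0, 0, 0, 0, 0]
    - [0, 0, 0, 0, 0, 0]
    - [0, 0, -0.02, 0, 0, 0]
    - [0, 0, -0.05, 0, 0, 0]
    - [0, 0, -0.06, 0, 0, 0]
    - [0.02, 0, -0.05, 0, 0, 0]
    - [0.05, 0, 0, 0, 0, 0]
    - [0, 0, 0, 0, 0, 0]
  grip: 0.6

```text
clock: 14.78
tcp_pos: [0.3476, 0.311, 0.1874]
tool_rot: [[-0.978, 0.208, 0.0], [0.208, 0.978, 0.0], [-0.0, 0.0, -1.0]]
contact_force: [1.5, -0.6, -0.4]
gripper_width: 0.6
gripper_force: 0.0
```

```bash
python3 sd.py pics/s9.png
python3 - <<'E'
from plant import vision;import cv2
cv2.imwrite('pics/f.png',vision.get_image('side')['img'])
E
```

```text
[0.3476 0.311  0.1874] [ 1.5248 -0.598  -0.3527] [ 0.0105  0.0424 -0.0051]
blue [372.4662 202.3311] 148
0.1 [343.1211 248.1559] 0.2 [344.2085 243.5801] 0.3 [345.8778 238.758 ] 0.4 [348.1251 233.7419] 0.5 [350.9372 228.5897] 0.6 [354.2916 223.3639] 0.7 [358.156 218.131] 0.8 [362.4888 212.9599] 0.9 [367.2391 207.9207] 1.0 [372.3478 203.0827] 1.1 [377.7484 198.5133] 1.2 [383.3688 194.2758]
```

View pics/f.png

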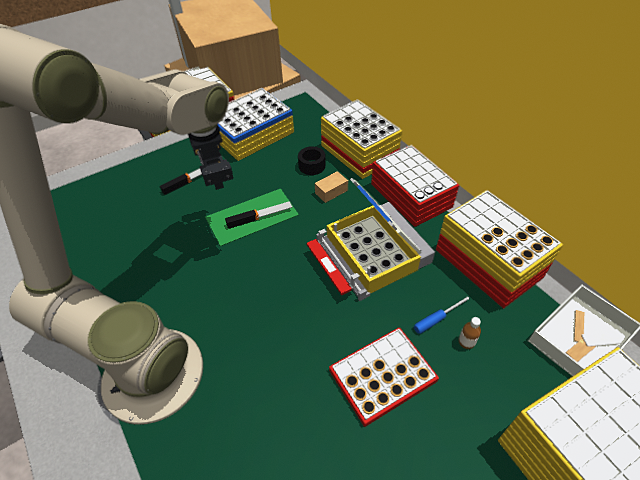

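The final view shows the blade flat on the mat at (258,213), the cover standing open with its lip at (372,202), about 1.0 rad, the bar back up, and the other things where they were. The gripper is clear.

```bash
python3 -c "
from plant import ctrl;print(ctrl.hand_in())"
```

```text
the job is handed in; nothing more can be done
None
```

The job is done and handed in at about 15 s: bar pressed near its middle and back up, cover standing open at about 57°, pry blade flat on the green mat, other bench items unmoved as far as the pictures show.

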